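# Open the gauge drawer and hold the spring clamp arm open

### The arm

A 7-joint arm with a two-finger parallel gripper is mounted at the origin on the work surface. World frame = base frame: x ahead of the robot, y to its left, z up, the work surface at z = 0. Lengths are in m, angles in rad, forces in N, time in s.
With the tool pointing down it reaches from about 0.425 to 0.95 m from the base axis. Payload 16.7 kg.
Tool frame: the origin (TCP) lies between the finger pads; the fingertips stand 22 mm ahead of it and the grasp point (between the pads) lies 3 mm ahead of it (arm.tip_reach is the z of the fingertips in the tool frame, in m); z points along the fingers, x is the direction in which the jaws open and shut, and the axes are right-handed (so a half turn about z gives the same grasp; the last joint's range is limited). The gripper opens to 94 mm and grips with 3 to 60 N. Pads are 16 mm wide; open, the fingers measure 119 mm over their backs; the gripper's body (75 mm by 177 mm) begins 78 mm behind the grasp point.
Start: joints at [0.994, 0.426, 0.074, 1.606, -0.034, 1.111, -0.067], TCP at [0.28, -0.614, 0.227] pointing down, gripper open.
Joint ranges: [-2.85, 2.85], [-0.5, 2.14], [-1.23, 1.37], [0.21, 2.46], [-1.02, 4.16], [0.16, 2.05], [-2.73, 2.73]. Speed limits (rad/s): [1.89, 1.89, 2.39, 2.39, 3.01, 3.01, 3.01].

### API

Orientations are given as a rotation vector (axis times angle).
In Python, from plant import arm gives the robot as it stands.
- The arm moves only by the tool servo_tool, never from a script. Its arguments are lists of equal length, an entry for each row: "translation": the shift along the world's x, y, z in mm, a list of three; "rot": the turn, a rotation vector about the world's x, y, z in rad, a list of three; "hand": the opening in per cent of the stroke, from 0 (shut) to 100 (fully open). In form: {"translation": [[tx, ty, tz], ...], "rot": [[rx, ry, rz], ...], "hand": [hand, ...]}. A call has 1 to 12 rows; each row is the pose to reach, as a shift and turn from the pose commanded when the call began; what a row does not reach only later rows make up. A row lasts 1/10 s, in which the tool goes at most 50 mm and 8.59 degrees, less where a joint would pass 70% of its speed; a pose out of reach is approached as far as the arm can. A call with a gripper value outside its range is refused whole. The fingers move at their own pace and stop on an object; the grip force is fixed at half the most. Time passes only in rows, so rows that repeat a pose let the fingers close. It gives the time, the measured TCP pose, the force and the opening at its end, in the units of the state.
- arm.get_state(): the state, without advancing time (a new reading comes with each control period).
- arm.camera(name): name is "side" or "top"; returns a dict with "color" (420x560x3 uint8, red, green, blue), "fx", "fy", "cx", "cy" (pixels), "k1" (the pictures are not rectified: a ray, as slopes to the right and down, at radius r is drawn at 1 + k1 r^2 times it, then the intrinsics apply), "R" (3x3) and "t" (3): a world point X has camera coordinates R X + t. Camera axes: x right, y down, z forward; pixel columns grow to the right and rows downward; lengths in m; the calibration is good to about 2 mm. A picture is of the moment at which its call begins. There is no depth.
- arm.hand_in(): hands the job in, once; it reports no verdict.
Trained networks look in the newest picture that a camera, given by its name, has taken for a name from the list of things; names that differ only in an ending like _2 or _b are one class to them, and where a whole thing is asked for, a point or a joint stands for the part that bears it (a point fixed in the world has none). Each returns a list of dicts, best first, with "conf" (0 to 1); they miss things now and then, are a little off and sometimes report something else, mostly with a low value. They report only what shows in the picture. A call takes as long as a camera call.
- arm.search_frame(camera, name): "position" ([x, y, z] in m, in world coordinates, good to about 4 mm: the middle of the surface that is visible of it).
- arm.regions_of(camera, name): "mask" (420x560 bool, what is visible of it).
The state is a dict: "time": time; "joints": joint angles; "dq": joint speeds; "joint_torque": joint torques, N m; "position": TCP position; "eef_rot": TCP orientation; "contact_force": force on the tool from outside, world axes, zero at the start; "ft_torque": the same for the moment, N m; "finger_gap": opening from 0.0 (shut) to 1.0 (fully open).
Only numpy, scipy, OpenCV 4.12 (cv2) and the standard library are available. Lean on these libraries where they do the work, as an engineer would, in place of code of your own. Each camera call takes 0.05 s, during which the arm holds its last target.

### The job

I want to load a gauge block into the holding fixture: first pull the top drawer of the small wooden cabinet all the way out to its stop and leave it out, so that I can choose a block. Then swing the fixture's spring-loaded clamp arm by its blue post away from the steel anvil (counter-clockwise seen from above), right up against its stop pin, and keep holding it there with the fingers: finish while holding it, because the spring shuts it if you let go. Leave the lower drawer shut and the loose instruments where they are.

Things in the scene. Friction and masses are not known exactly. Their poses are not given: they have to be found in the camera images.
- cabinet_drawer0_handle (a point): Middle of the top drawer's steel bar handle (level bar 11 mm thick, 100 mm long on two 8 mm stalks 85 mm apart), 35 mm out from the drawer front, at height 103 mm. Its x axis points into the cabinet (the drawer is pulled along -x), y along the bar, z up. The wooden cabinet (180 deep, 200 wide, 140 mm high, fixed to the table, turned up to 0.2 rad) stands on the left or the right of the table, the fixture on the other side; their places vary.
- cabinet_drawer0 (a joint): How far the top drawer is out, in m: 0 shut, 0.118 fully out at its stop. Starts 0 to 0.03 out. Slides with about 1 N of friction and stays where it is left.
- cabinet_drawer1 (a joint): How far the lower drawer is out, in m; 0 shut. Its handle is directly below the top one. Leave it shut.
- clamp_post (a point): Point on the axis of the blue upright round post (16 mm thick) at the free end of the clamp arm, at height 90 mm; the post runs from height 48 to 115 mm, below it is the aluminium arm (18 mm wide, 38 to 48 mm high). Nothing else within 80 mm of the post stands higher than 54 mm. The axes turn with the arm: x points outwards from the pivot to the post, y is the way the post moves when the arm is opened (counter-clockwise), z up.
- clamp_pivot (a point): Point on the clamp arm's upright pivot axis, at height 90 mm (the pivot itself with its coil spring ends at 73 mm). The post's axis goes round it at a radius of 110 mm. The pivot body stands on the fixture's grey base plate (215 x 170 x 20 mm, fixed to the table, turned up to 0.3 rad), with the steel anvil (54 mm high) beside the arm and a brass stop pin (54 mm high). The axes are those of the base plate: x runs roughly away from the robot.
- clamp_arm (a joint): Angle of the clamp arm in rad, counter-clockwise seen from above: 0 at rest against the anvil (its start), 1.2 against the stop pin. A spring always pulls it back to 0: about 2.5 N at the post at 0, rising to 7.5 N at the stop.
- gauge_block: Steel gauge block 35 x 30 x 9 mm lying loose on the fixture's base plate. Origin under its centre. Leave it where it is.
- ring_gauge: Steel ring, 52 mm across, 22 mm high, standing loose on the middle part of the cabinet's top. Leave it.
- bottle: White closed bottle, 54 mm across, 130 mm high, loose on the table. Leave it.
- square: L-shaped steel square, legs 100 and 80 mm, 14 mm thick, lying loose on the table. Leave it.
- micrometer: Grey and steel outside micrometer, about 140 mm long, 15 mm high, lying loose on the table. Leave it.
- plug_gauge: Dark steel cylinder, 32 mm across, 55 mm high, standing loose on the table. Leave it.

How it is judged:
By the outcome, as a careful person would: the job done as asked, in the order asked, and still so for the second after the job is handed in, while the arm keeps its last pose, push and grip.
It also fails if it takes over 53 s, if anything falls off the work surface, if the arm or the gripper's body presses on something with over 40 N, if the wrist force passes 120 N, or if a joint passes its speed limit or range.

## Working session

There is one attempt and no reset: what is moved stays moved. The work goes in short steps, Python scripts to look and compute and a tool call to move; the robot and the scene stay as the last step left them, time stands still between calls to the robot, and variables do not carry over. Pictures are saved under pics/ and viewed, and the job is handed in when it is done.

Besides the shell and the picture viewer there is one more tool, called after "Call:" as name(argument=value, ...) on one line, values as JSON. servo_tool: Moves the arm, as the interface text tells. Its arguments: {"type":"object","properties":{"translation":{"type":"array","items":{"type":"array","items":{"type":"number"}}},"rot":{"type":"array","items":{"type":"array","items":{"type":"number"}}},"hand":{"type":"array","items":{"type":"number"}}},"required":["translation","rot","hand"]}

```bash
mkdir -p pics; ls
python3 - <<'E'
from plant import arm
import cv2
s=arm.get_state();print(s)
for c in ["side","top"]:
    d=arm.camera(c);cv2.imwrite(f"pics/{c}0.png",d["color"][:,:,::-1])
    print(c,d["fx"],d["fy"],d["cx"],d["cy"],d["k1"],d["R"],d["t"])
    for n in ["cabinet_drawer0_handle","cabinet_drawer0","cabinet_drawer1","clamp_post","clamp_pivot","clamp_arm","gauge_block","bottle","ring_gauge","square","micrometer","plug_gauge"]:
        print(n,[(r["position"],r["conf"]) for r in arm.search_frame(c,n)][:3])
print(arm.get_state()["time"])
E
```

```text
pics
{'time': 0.0, 'joints': array([ 0.99349499,  0.42670939,  0.07382977,  1.60659777, -0.03409818,
        1.11081662, -0.06711307]), 'dq': array([ 0.00085328,  0.00314517, -0.00094162,  0.0001798 ,  0.00076147,
        0.00082706,  0.00157303]), 'joint_torque': array([-4.85077408e-05, -9.35803699e+01,  3.66676748e+00, -4.54193079e+01,
       -4.87886870e-02,  2.01122509e-02,  1.21398471e-04]), 'position': array([ 0.27985213, -0.61380037,  0.22679414]), 'eef_rot': array([-2.64182976e+00,  1.69896220e+00,  1.74944742e-03]), 'contact_force': array([-0.59206154,  0.38319856,  0.89436048]), 'ft_torque': array([-0.02285241, -0.0026454 , -0.0011723 ]), 'finger_gap': 0.9985421739060986}
side 514.4885351567627 514.4885351567627 289.4921970650495 226.67200493803443 0.06079329564895741 [[-0.95167552 -0.30678919 -0.01393215]
 [-0.180096    0.59426351 -0.78384712]
 [ 0.24875519 -0.74345899 -0.62079754]] [0.55344955 0.18408823 1.46283032]
cabinet_drawer0_handle [([0.5934, -0.1347, 0.0275], 0.69), ([0.6178, 0.2246, 0.1059], 0.62), ([0.6194, 0.2488, 0.0518], 0.53)]
cabinet_drawer0 [([0.6165, 0.22
[... 1016 characters left out ...]
([0.6174, 0.5112, 0.0142], 0.37)]
cabinet_drawer1 [([0.608, 0.212, 0.0458], 0.76), ([0.6165, 0.2182, 0.1156], 0.72), ([0.6174, 0.5112, 0.0142], 0.37)]
clamp_post [([0.4827, -0.1558, 0.0497], 0.82), ([0.6918, 0.1674, 0.1582], 0.51)]
clamp_pivot [([0.504, -0.181, 0.0181], 0.69), ([0.5831, -0.4601, 0.0537], 0.68), ([0.4877, -0.1585, 0.0488], 0.58)]
clamp_arm []
gauge_block [([0.5934, -0.1414, 0.0298], 0.63)]
bottle [([0.4529, 0.4823, 0.0862], 0.75), ([0.6188, 0.2159, 0.1172], 0.44)]
ring_gauge [([0.6952, 0.1677, 0.1588], 0.61), ([0.6161, 0.2164, 0.1161], 0.47)]
square [([0.4375, -0.535, 0.0122], 0.64)]
micrometer [([0.618, 0.5121, 0.0121], 0.57)]
plug_gauge [([0.5843, -0.46, 0.0536], 0.42)]
1.3
```

View pictures.

View pics/side0.png

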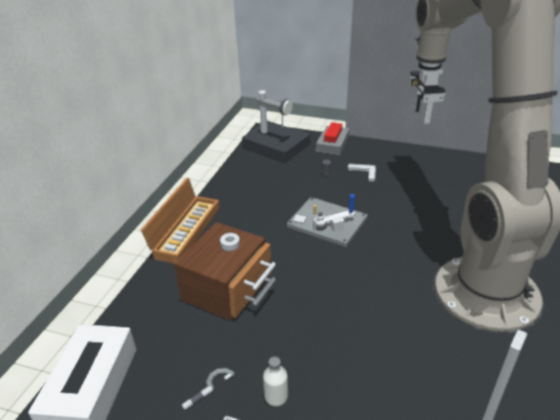

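View pics/top0.png

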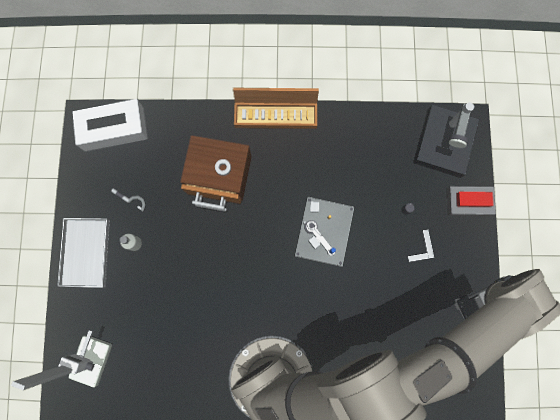

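```bash
cat > h.py <<'E'
import numpy as np, cv2
def ray(d,u,v):
    K=np.array([[d["fx"],0,d["cx"]],[0,d["fy"],d["cy"]],[0,0,1.]])
    p=cv2.undistortPoints(np.array([[[u,v]]],float),K,np.array([d["k1"],0,0,0.]))[0,0]
    R=np.array(d["R"]);c=-R.T@np.array(d["t"]);return c,R.T@np.array([p[0],p[1],1])
def atz(d,u,v,z):
    c,r=ray(d,u,v);return c+r*(z-c[2])/r[2]
def proj(d,X):
    K=np.array([[d["fx"],0,d["cx"]],[0,d["fy"],d["cy"]],[0,0,1.]])
    R=np.array(d["R"],float)
    return cv2.projectPoints(np.array([X],float).reshape(-1,1,3),cv2.Rodrigues(R)[0],np.array(d["t"],float),K,np.array([d["k1"],0,0,0.]))[0][:,0]
def crop(im,x0,y0,w,h,s,name):
    cv2.imwrite(name,cv2.resize(im[y0:y0+h,x0:x0+w,::-1],None,fx=s,fy=s,interpolation=cv2.INTER_CUBIC))
E
python3 - <<'E'
from plant import arm
from h import *
import pickle
D={c:arm.camera(c) for c in("side","top")}
pickle.dump(D,open("D.pkl","wb"))
a=D["side"]["color"];b=D["top"]["color"]
def big(im,x,y,w,h,s):return cv2.resize(im[y:y+h,x:x+w,::-1],None,fx=s,fy=s,interpolation=cv2.INTER_CUBIC)
o=np.vstack([np.hstack([big(a,220,235,66,50,6),big(b,180,170,66,50,6)]),np.hstack([big(a,305,185,66,50,6),big(b,294,208,66,50,6)])])
cv2.imwrite("pics/crops1.png",o)
# blue
for c in D:
    hsv=cv2.cvtColor(D[c]["color"],cv2.COLOR_RGB2HSV)
    m=((hsv[...,0]>105)&(hsv[...,0]<130)&(hsv[...,1]>130)&(hsv[...,2]>60))
    n,l,st,ce=cv2.connectedComponentsWithStats(m.astype(np.uint8))
    print(c,[(st[i].tolist(),ce[i].round(1).tolist()) for i in range(1,n) if st[i,4]>5])
E
```

```text
side [([349, 194, 6, 18, 81], [351.3, 201.8])]
top [([330, 248, 6, 5, 22], [332.5, 250.1])]
```

View pics/crops1.png

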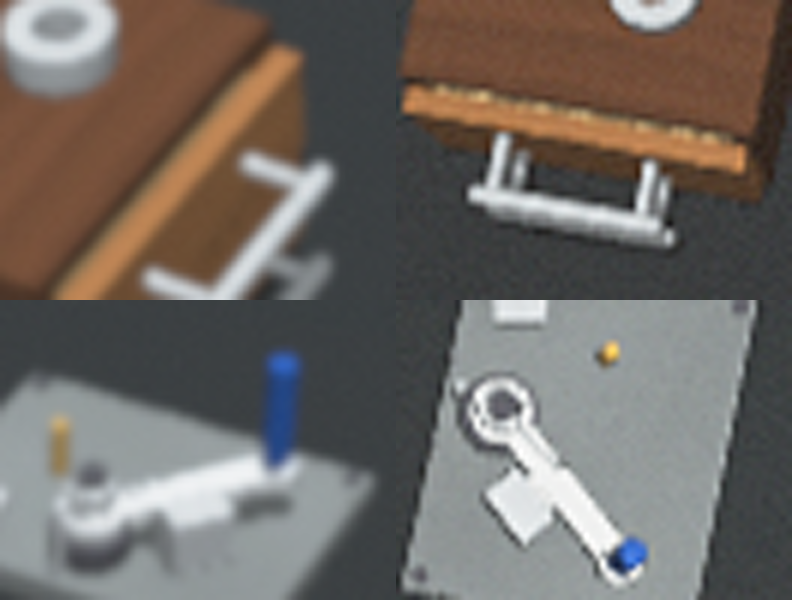

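Run:
```python
from h import *
import pickle
D=pickle.load(open("D.pkl","rb"));T=D["top"];S=D["side"]
f=lambda cx,cy,x0,y0,ox,oy:(x0+(cx-ox)/6-.4,y0+(cy-oy)/6-.4)
def tri(p,q):
    c1,r1=ray(T,*p);c2,r2=ray(S,*q);A=np.c_[r1,-r2];k=np.linalg.lstsq(A,c2-c1,rcond=None)[0]
    a=c1+r1*k[0];b=c2+r2*k[1];return (a+b)/2,np.linalg.norm(a-b)
L=atz(T,*f(473,193,180,170,396,0),.103);R=atz(T,*f(670,237,180,170,396,0),.103)
print("bar",L,R,(L+R)/2,np.linalg.norm(L-R),np.arctan2(-(L-R)[0],(L-R)[1]))
print("bar side end R",atz(S,*f(325,172,220,235,0,0),.103), "tri",tri(f(670,237,180,170,396,0),f(325,172,220,235,0,0)))
p=f(628,553,294,208,396,300);q=f(284,362,305,185,0,300)
print("post",atz(T,*p,.115),atz(S,*q,.115),tri(p,q))
p=f(502,403,294,208,396,300);q=f(92,474,305,185,0,300)
print("pivot",atz(T,*p,.073),atz(S,*q,.073),tri(p,q))
p=f(611,352,294,208,396,300);q=f(60,420,305,185,0,300)
print("pin",atz(T,*p,.054),atz(S,*q,.054),tri(p,q))
```

```text
bar [0.59059529 0.2746775  0.103     ] [0.56678494 0.16301356 0.103     ] [0.57869011 0.21884553 0.103     ] 0.11417429172202846 -0.21008589765812072
bar side end R [0.57115806 0.16855726 0.103     ] tri (array([0.57013975, 0.16408924, 0.09863386]), np.float64(0.005265680739177482))
post [ 0.43352186 -0.19310084  0.115     ] [ 0.43379364 -0.19730432  0.115     ] (array([ 0.43312287, -0.19279827,  0.11816419]), np.float64(0.00024882547935815304))
pivot [ 0.52118074 -0.12662863  0.073     ] [ 0.5192155  -0.12625822  0.073     ] (array([ 0.52030241, -0.12678611,  0.07259966]), np.float64(0.0018708971327804375))
pin [ 0.55390998 -0.19015077  0.054     ] [ 0.5554724  -0.19373369  0.054     ] (array([ 0.55393077, -0.18980214,  0.0569399 ]), np.float64(0.0009568607937287736))
```

Run:
```python
from h import *
import pickle
from scipy.spatial.transform import Rotation as Ro
from plant import arm
s=arm.get_state();print(s["time"],s["position"],arm.tip_reach)
M=Ro.from_rotvec(s["eef_rot"]).as_matrix();print(M.round(3), np.arctan2(M[1,0],M[0,0]))
D=pickle.load(open("D.pkl","rb"));T=D["top"]
# detail: cabinet top crop
crop(T["color"],176,130,80,85,7,"pics/cab.png")
```

```text
1.4 [ 0.28000075 -0.61414859  0.22748646] 0.022
[[ 0.415 -0.91   0.   ]
 [-0.91  -0.415  0.   ]
 [-0.    -0.    -1.   ]] -1.143061803423038
```

View pics/cab.png

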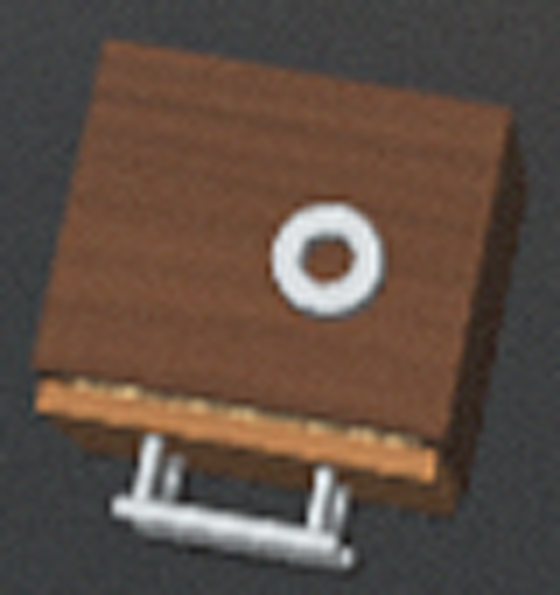

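Run:
```python
from h import *
import pickle
D=pickle.load(open("D.pkl","rb"));T=D["top"];S=D["side"]
g=lambda x,y:(176+x/7-.43,130+y/7-.43)
C=[atz(T,*g(*p),.14) for p in [(105,42),(515,110),(440,437),(37,372)]]
for a,b in [(0,1),(3,2)]:
    d=C[a]-C[b];print("y edge",np.linalg.norm(d),np.arctan2(-d[0],d[1]))
for a,b in [(0,3),(1,2)]:
    d=C[a]-C[b];print("x edge",np.linalg.norm(d),np.arctan2(d[1],d[0]))
print("front mid",(C[2]+C[3])/2)
L=atz(T,*g(115,505),.106);R=atz(T,*g(337,541),.106)
d=L-R;print("bar",L,R,(L+R)/2,np.linalg.norm(d),np.arctan2(-d[0],d[1]))
a=-.19;yx=np.array([-np.sin(a),np.cos(a),0]);c=(L+R)/2;c[2]=.103
P=[c+k*yx for k in(-.05,.05)]
print(proj(T,P),proj(S,P))
im=S["color"][:,:,::-1].copy();im=cv2.resize(im[235:310,215:295],None,fx=8,fy=8,interpolation=cv2.INTER_CUBIC)
q=(proj(S,P)+.5-[215,235])*8
cv2.line(im,tuple(q[0].astype(int).tolist()),tuple(q[1].astype(int).tolist()),(0,0,255),1);cv2.imwrite("pics/cabs.png",im)
```

```text
y edge 0.2015986137298564 -0.1629763649730455
y edge 0.19449206551560838 -0.1524332564110818
x edge 0.1652212431733747 -0.15136936439892315
x edge 0.1632424331715225 -0.1948342419349284
front mid [0.63289129 0.2130654  0.14      ]
bar [0.59021562 0.2755928  0.106     ] [0.57383942 0.16810603 0.106     ] [0.58202752 0.22184942 0.106     ] 0.10872711418483659 -0.15119274079309386
[[222.42506584 207.36313555]
 [193.54428363 201.52238036]] [[272.77255879 264.15289584]
 [253.48414296 287.1385792 ]]
```

View pics/cabs.png

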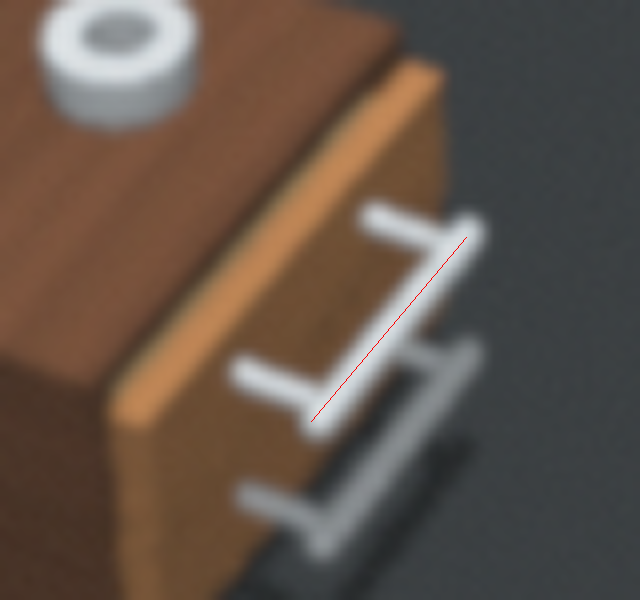

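Call:
servo_tool(translation=[[10, 28, 0], [25, 70, 0], [41, 115, 0], [57, 160, 0], [74, 205, 0], [90, 250, 0], [106, 295, 0], [122, 340, 0], [138, 385, 0], [154, 430, 0], [170, 475, 0], [186, 520, 0]], rot=[[0, 0, 0.04], [0, 0, 0.1], [0, 0, 0.18], [0, 0, 0.26], [0, 0, 0.34], [0, 0, 0.42], [0, 0, 0.5], [0, 0, 0.58], [0, 0, 0.66], [0, 0, 0.74], [0, 0, 0.82], [0, 0, 0.9]], hand=[32, 32, 32, 32, 32, 32, 32, 32, 32, 32, 32, 32])

```text
time: 2.6
position: [0.4663, -0.0923, 0.2279]
eef_rot: [3.119, -0.376, 0.001]
contact_force: [0.8, -0.6, 0.1]
finger_gap: 0.319
```

Call:
servo_tool(translation=[[16, 45, 0], [32, 90, 0], [48, 135, 0], [65, 180, 0], [82, 225, 0], [98, 270, 0], [110, 305, 0], [114, 315, 0], [114, 315, 0]], rot=[[0, 0, 0.03], [0, 0, 0.06], [0, 0, 0.078], [0, 0, 0.078], [0, 0, 0.078], [0, 0, 0.078], [0, 0, 0.078], [0, 0, 0.078], [0, 0, 0.078]], hand=[32, 32, 32, 32, 32, 32, 32, 32, 32])

```text
time: 3.5
position: [0.5799, 0.2225, 0.2271]
eef_rot: [-3.131, 0.255, 0.001]
contact_force: [-1.2, 0.2, -0.3]
finger_gap: 0.322
```

Run:
```python
from plant import arm
from h import *
from scipy.spatial.transform import Rotation as Ro
D={c:arm.camera(c) for c in("side","top")}
s=arm.get_state();M=Ro.from_rotvec(s["eef_rot"]).as_matrix();print(s["position"],s["joints"].round(2),M.round(3),np.arctan2(M[1,0],M[0,0]))
def big(d,x,y,w,h,s_):return cv2.resize(d["color"][y:y+h,x:x+w,::-1],None,fx=s_,fy=s_,interpolation=cv2.INTER_CUBIC)
cv2.imwrite("pics/pre.png",np.hstack([big(D["side"],200,200,100,120,4),big(D["top"],160,120,100,120,4)]))
tip=s["position"]-[0,0,.022]
print(proj(D["side"],[tip]),proj(D["top"],[tip]))
```

```text
[0.57989535 0.21960306 0.22727407] [-0.04  0.39 -0.55  1.71  0.22  1.11 -0.82] [[ 0.986 -0.165 -0.   ]
 [-0.165 -0.986 -0.001]
 [-0.     0.001 -1.   ]] -0.16582254545676098
[[262.6529289  245.92545164]] [[203.84057164 199.39500814]]
```

View pics/pre.png

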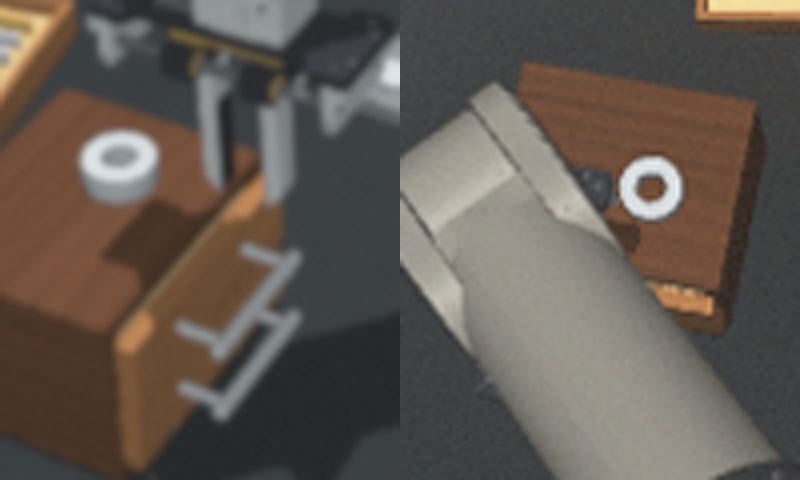

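Call:
servo_tool(translation=[[0, 0, -20], [0, 0, -45], [0, 0, -70], [0, 0, -85], [0, 0, -88]], rot=[[0, 0, 0], [0, 0, 0], [0, 0, 0], [0, 0, 0], [0, 0, 0]], hand=[32, 32, 32, 32, 32])

```text
time: 4.1
position: [0.5794, 0.2191, 0.1381]
eef_rot: [3.129, -0.261, -0.003]
contact_force: [0.6, -0.7, 0.1]
finger_gap: 0.316
```

Run:
```python
from plant import arm
from h import *
d=arm.camera("side");s=arm.get_state();print(s["position"],s["contact_force"])
crop(d["color"],220,215,75,90,8,"pics/pre2.png")
```

```text
[0.57976101 0.21965499 0.13884911] [-0.24228497  0.44404716  0.47723476]
```

View pics/pre2.png

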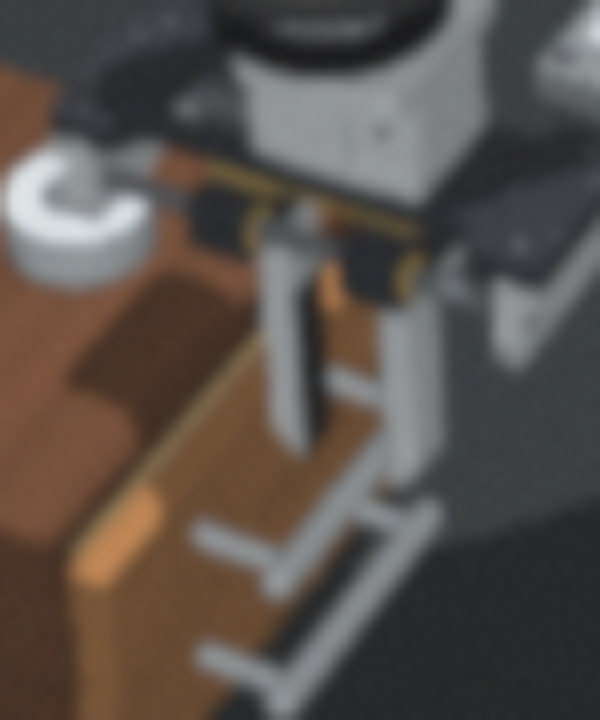

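Call:
servo_tool(translation=[[0, 0, -10], [0, 0, -20], [0, 0, -30], [0, 0, -33], [0, 0, -33]], rot=[[0, 0, 0], [0, 0, 0], [0, 0, 0], [0, 0, 0], [0, 0, 0]], hand=[32, 32, 32, 32, 32])

```text
time: 4.65
position: [0.5797, 0.2208, 0.1059]
eef_rot: [3.131, -0.259, -0.001]
contact_force: [-0.3, 0.6, 0.2]
finger_gap: 0.321
```

Run:
```python
from plant import arm
from h import *
d=arm.camera("side");s=arm.get_state();print(s["position"],s["contact_force"])
crop(d["color"],220,215,75,90,8,"pics/pre3.png")
```

```text
[0.57992044 0.22095709 0.10630265] [0.35883399 0.40185747 0.10162782]
```

View pics/pre3.png

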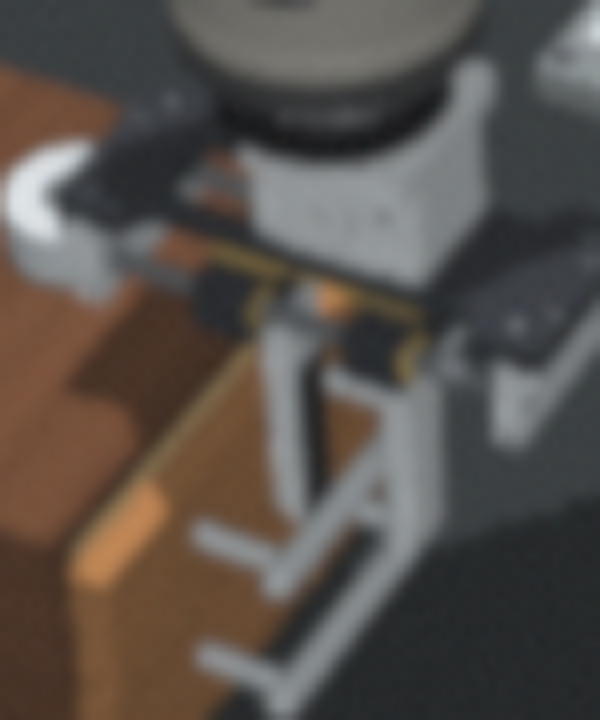

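Fingers straddle the upper bar (inner finger behind it, outer in front), no contact. Close.

Call:
servo_tool(translation=[[0, 0, 0], [0, 0, 0], [0, 0, 0], [0, 0, 0], [0, 0, 0], [0, 0, 0]], rot=[[0, 0, 0], [0, 0, 0], [0, 0, 0], [0, 0, 0], [0, 0, 0], [0, 0, 0]], hand=[20, 10, 0, 0, 0, 0])

```text
time: 5.3
position: [0.5802, 0.221, 0.1068]
eef_rot: [-3.131, 0.259, -0.001]
contact_force: [-0.9, -0.0, 4.7]
finger_gap: 0.103
```

Call:
servo_tool(translation=[[-5, 1, 0], [-14, 2, 0], [-25, 4, 0], [-37, 6, 0], [-49, 8, 0], [-61, 10, 0], [-72, 12, 0], [-79, 13, 0], [-79, 13, 0]], rot=[[0, 0, 0], [0, 0, 0], [0, 0, 0], [0, 0, 0], [0, 0, 0], [0, 0, 0], [0, 0, 0], [0, 0, 0], [0, 0, 0]], hand=[0, 0, 0, 0, 0, 0, 0, 0, 0])

```text
time: 6.2
position: [0.4995, 0.2346, 0.1067]
eef_rot: [-3.131, 0.257, 0.0]
contact_force: [1.1, 3.6, 5.0]
finger_gap: 0.107
```

Run:
```python
from plant import arm
from h import *
d=arm.camera("side");s=arm.get_state();print(s["position"],s["contact_force"],s["finger_gap"])
crop(d["color"],220,205,100,110,7,"pics/pull1.png")
```

```text
[0.49993337 0.23454349 0.10668474] [-0.22318144  4.06938255  5.90283873] 0.1031655804968599
```

View pics/pull1.png

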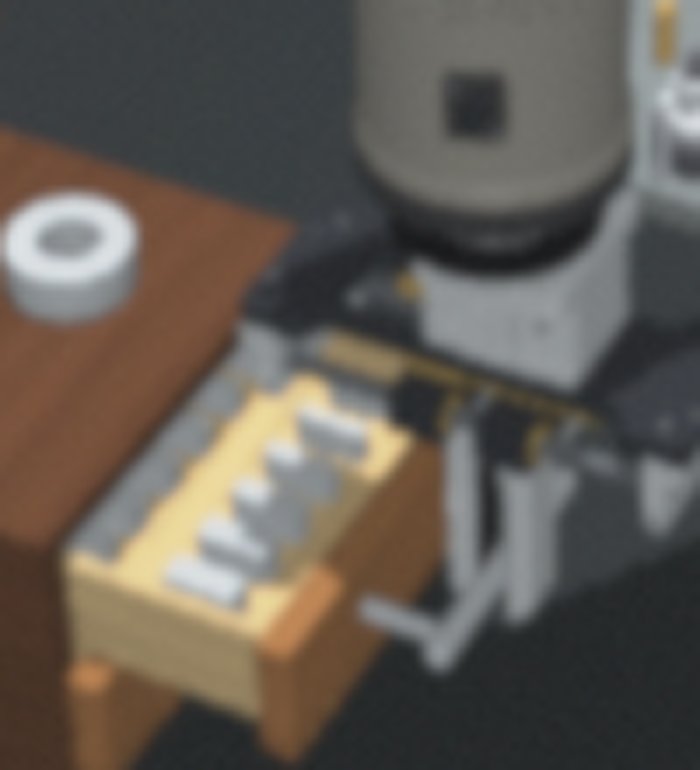

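Call:
servo_tool(translation=[[-4, 1, 0], [-8, 2, 0], [-12, 3, 0], [-15, 3, 0]], rot=[[0, 0, 0], [0, 0, 0], [0, 0, 0], [0, 0, 0]], hand=[0, 0, 0, 0])

```text
time: 6.65
position: [0.4855, 0.237, 0.1067]
eef_rot: [-3.131, 0.259, -0.001]
contact_force: [1.0, 2.8, 6.3]
finger_gap: 0.102
```

Call:
servo_tool(translation=[[-2, 0, 0], [-4, 1, 0], [-6, 1, 0]], rot=[[0, 0, 0], [0, 0, 0], [0, 0, 0]], hand=[0, 0, 0])

```text
time: 6.95
position: [0.4797, 0.238, 0.1067]
eef_rot: [-3.131, 0.259, -0.001]
contact_force: [2.8, 2.2, 6.0]
finger_gap: 0.111
```

Call:
servo_tool(translation=[[-2, 0, 0], [-4, 1, 0], [-6, 1, 0]], rot=[[0, 0, 0], [0, 0, 0], [0, 0, 0]], hand=[0, 0, 0])

```text
time: 7.25
position: [0.4737, 0.239, 0.1067]
eef_rot: [-3.131, 0.259, -0.001]
contact_force: [1.2, 3.0, 7.2]
finger_gap: 0.108
```

Call:
servo_tool(translation=[[-2, 0, 0], [-4, 1, 0], [-4, 1, 0]], rot=[[0, 0, 0], [0, 0, 0], [0, 0, 0]], hand=[0, 0, 0])

```text
time: 7.55
position: [0.4694, 0.2398, 0.1067]
eef_rot: [3.131, -0.259, 0.0]
contact_force: [-0.8, 0.6, 9.1]
finger_gap: 0.107
```

Call:
servo_tool(translation=[[-2, 0, 0], [-4, 1, 0], [-4, 1, 0]], rot=[[0, 0, 0], [0, 0, 0], [0, 0, 0]], hand=[0, 0, 0])

```text
time: 7.85
position: [0.4671, 0.2402, 0.1067]
eef_rot: [-3.131, 0.26, -0.004]
contact_force: [11.3, -1.0, 1.4]
finger_gap: 0.11
```

Call:
servo_tool(translation=[[-2, 0, 0], [-2, 0, 0], [-2, 0, 0]], rot=[[0, 0, 0], [0, 0, 0], [0, 0, 0]], hand=[0, 0, 0])

```text
time: 8.15
position: [0.467, 0.2402, 0.1068]
eef_rot: [-3.129, 0.262, -0.008]
contact_force: [23.4, -0.4, -8.8]
finger_gap: 0.107
```

Call:
servo_tool(translation=[[3, 0, 0], [3, 0, 0], [3, 0, 0], [3, 0, 0], [3, 0, 0]], rot=[[0, 0, 0], [0, 0, 0], [0, 0, 0], [0, 0, 0], [0, 0, 0]], hand=[0, 15, 32, 32, 32])

```text
time: 8.65
position: [0.4665, 0.2407, 0.1063]
eef_rot: [3.131, -0.259, -0.001]
contact_force: [0.4, 0.2, 0.2]
finger_gap: 0.316
```

Call:
servo_tool(translation=[[0, 0, 10], [0, 0, 25], [0, 0, 50], [0, 0, 80], [0, 0, 105], [0, 0, 120]], rot=[[0, 0, 0], [0, 0, 0], [0, 0, 0], [0, 0, 0], [0, 0, 0], [0, 0, 0]], hand=[32, 32, 32, 32, 32, 32])

```text
time: 9.25
position: [0.4675, 0.2414, 0.2296]
eef_rot: [-3.129, 0.259, -0.004]
contact_force: [0.7, -0.1, -0.3]
finger_gap: 0.321
```

Run:
```python
from plant import arm
from h import *
from scipy.spatial.transform import Rotation as Ro
d=arm.camera("side");t=arm.camera("top");s=arm.get_state();M=Ro.from_rotvec(s["eef_rot"]).as_matrix()
print(s["time"],s["position"],s["contact_force"],s["finger_gap"],s["joints"].round(2),np.arctan2(M[1,0],M[0,0]))
cv2.imwrite("pics/o.png",cv2.resize(np.vstack([d["color"][150:350,150:450],t["color"][120:320,150:450]])[:,:,::-1],None,fx=1.5,fy=1.5))
```

```text
9.35 [0.46786512 0.24139822 0.22904691] [0.48002573 0.48509036 0.12756631] 0.3204056846131379 [-0.07  0.23 -0.6   1.91  0.15  1.04 -0.91] -0.16529055552094332
```

View pics/o.png

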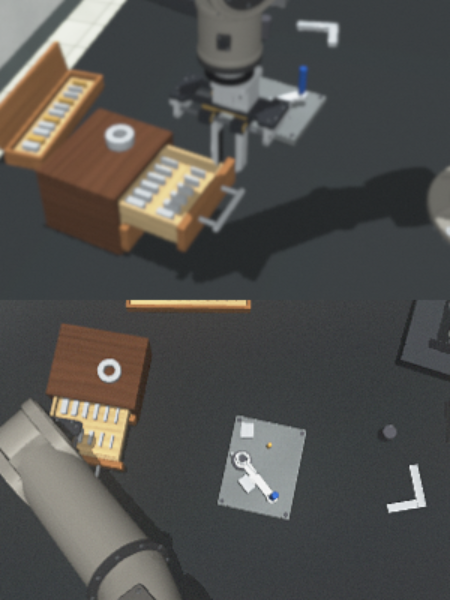

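Call:
servo_tool(translation=[[15, -25, 0], [30, -65, 0], [40, -110, 0], [50, -155, 0], [50, -200, 0], [45, -245, 0], [35, -290, 0], [20, -335, 0], [0, -380, 0], [-20, -415, 0], [-34, -436, 0], [-34, -436, 0]], rot=[[0, 0, -0.05], [0, 0, -0.12], [0, 0, -0.2], [0, 0, -0.28], [0, 0, -0.36], [0, 0, -0.44], [0, 0, -0.52], [0, 0, -0.6], [0, 0, -0.68], [0, 0, -0.72], [0, 0, -0.74], [0, 0, -0.74]], hand=[32, 32, 50, 70, 70, 70, 70, 70, 70, 70, 70, 70])

```text
time: 10.55
position: [0.4306, -0.198, 0.2257]
eef_rot: [2.821, -1.381, -0.002]
contact_force: [0.6, 0.6, 0.3]
finger_gap: 0.702
```

Run:
```python
from plant import arm
from h import *
from scipy.spatial.transform import Rotation as Ro
d=arm.camera("side");t=arm.camera("top");s=arm.get_state();M=Ro.from_rotvec(s["eef_rot"]).as_matrix()
print(s["time"],s["position"],s["contact_force"],s["finger_gap"],s["joints"].round(2),np.arctan2(M[1,0],M[0,0]))
print(arm.search_frame("side","cabinet_drawer0_handle"),arm.search_frame("top","cabinet_drawer0_handle"))
cv2.imwrite("pics/p1.png",np.hstack([cv2.resize(d["color"][140:260,270:400,::-1],None,fx=3,fy=3,interpolation=cv2.INTER_CUBIC),cv2.resize(t["color"][120:240,160:290,::-1],None,fx=3,fy=3,interpolation=cv2.INTER_CUBIC)]))
```

```text
10.65 [ 0.43266166 -0.19509048  0.22595835] [-0.14396626  1.24497648  0.21348548] 0.7028228055630024 [ 0.49  0.11 -0.22  2.03  0.03  1.   -0.65] -0.905689593004597
[{'position': [0.5588, 0.2329, 0.1025], 'conf': 0.63}] [{'position': [0.5615, 0.228, 0.0924], 'conf': 0.62}]
```

View pics/p1.png

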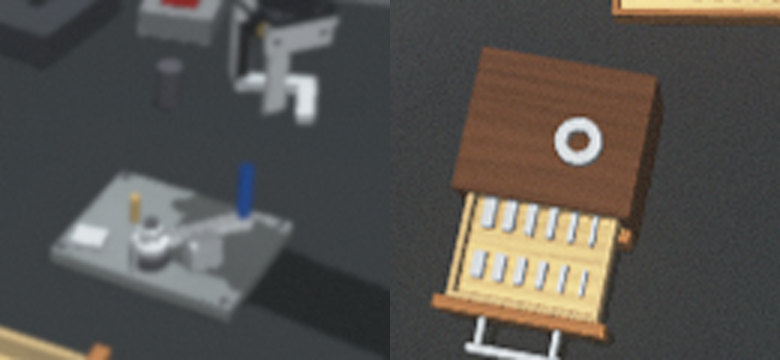

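Run:
```python
from h import *
import pickle
D=pickle.load(open("D.pkl","rb"))
for c in D: print(proj(D[c],[[.4327,-.195,.204],[.4336,-.195,.115],[.4336,-.195,.05]]))
```

```text
[[353.92239665 171.65320711]
 [351.83595956 195.33948341]
 [350.60682865 211.67073596]]
[[335.74295684 247.56941049]
 [332.84588264 249.74843958]
 [330.92189617 251.38879942]]
```

Call:
servo_tool(translation=[[0, 0, -15], [0, 0, -40], [0, 0, -70], [0, 0, -85], [0, 0, -90]], rot=[[0, 0, 0], [0, 0, 0], [0, 0, 0], [0, 0, 0], [0, 0, 0]], hand=[70, 70, 70, 70, 70])

```text
time: 11.25
position: [0.4327, -0.1938, 0.1348]
eef_rot: [-2.827, 1.371, 0.004]
contact_force: [-0.5, 0.3, 0.4]
finger_gap: 0.702
```

Run:
```python
from plant import arm
from h import *
d=arm.camera("side");s=arm.get_state()
print(s["time"],s["position"],s["contact_force"])
crop(d["color"],300,150,90,80,8,"pics/p2.png")
```

```text
11.3 [ 0.43282225 -0.19402629  0.13505713] [ 0.65398111 -0.11057405 -0.52013616]
```

View pics/p2.png

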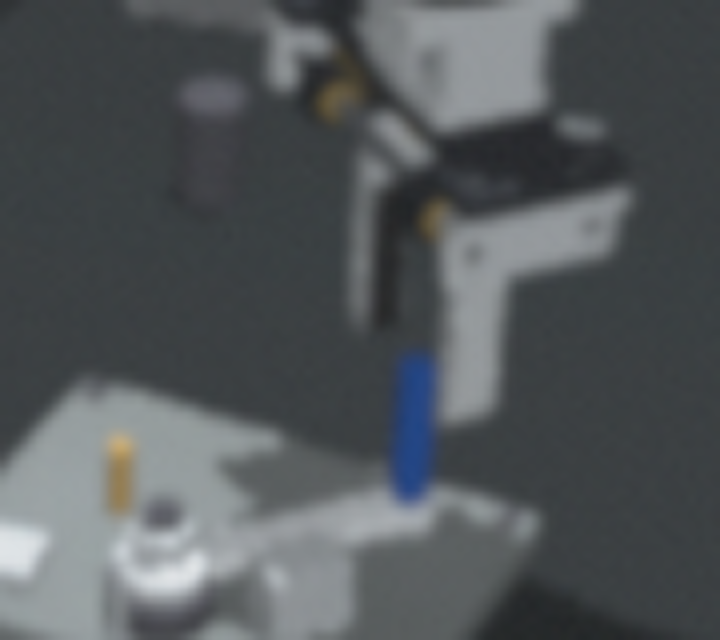

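Call:
servo_tool(translation=[[0, 0, -12], [0, 0, -25], [0, 0, -38], [0, 0, -45], [0, 0, -45]], rot=[[0, 0, 0], [0, 0, 0], [0, 0, 0], [0, 0, 0], [0, 0, 0]], hand=[70, 70, 70, 70, 70])

```text
time: 11.8
position: [0.4324, -0.1949, 0.0903]
eef_rot: [2.825, -1.373, -0.003]
contact_force: [0.0, 0.0, -0.0]
finger_gap: 0.702
```

Call:
servo_tool(translation=[[0, 0, 0], [0, 0, 0], [0, 0, 0], [0, 0, 0], [0, 0, 0], [0, 0, 0], [0, 0, 0], [0, 0, 0]], rot=[[0, 0, 0], [0, 0, 0], [0, 0, 0], [0, 0, 0], [0, 0, 0], [0, 0, 0], [0, 0, 0], [0, 0, 0]], hand=[50, 30, 15, 5, 5, 5, 5, 5])

```text
time: 12.6
position: [0.4341, -0.1964, 0.0917]
eef_rot: [2.825, -1.375, 0.005]
contact_force: [7.1, -9.1, -9.1]
finger_gap: 0.165
```

Run:
```python
from plant import arm
from h import *
d=arm.camera("side");s=arm.get_state()
print(s["time"],s["position"],s["contact_force"],s["finger_gap"],s["eef_rot"])
crop(d["color"],300,150,90,80,8,"pics/p3.png")
```

```text
12.65 [ 0.43416152 -0.19644599  0.09172975] [ 7.55166478 -9.09542357 -8.24512043] 0.16568435655539585 [ 2.82467686 -1.37456997  0.00462436]
```

View pics/p3.png

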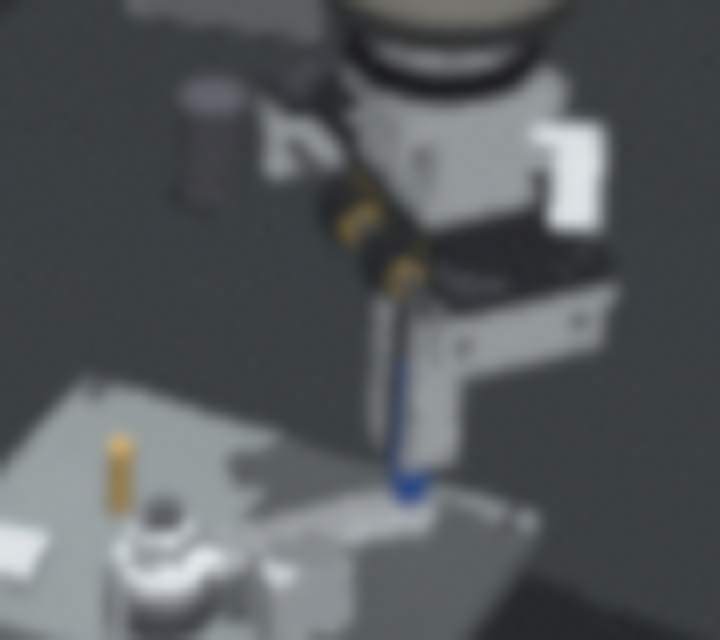

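Run:
```python
import numpy as np
P=np.array([520,-126.5]);C=np.array([432.7,-194.8]);th0=-2.465
for a in [.04,.1,.18,.26,.34,.42,.5,.58,.66,.72,.78,.84,.9,.96,1.02,1.08,1.14,1.2,1.25]:
    print(a,(P+110*np.array([np.cos(th0+a),np.sin(th0+a)])-C).round().astype(int))
```

```text
0.04 [ 4 -4]
0.1 [ 9 -9]
0.18 [ 15 -15]
0.26 [ 22 -20]
0.34 [ 29 -25]
0.42 [ 37 -30]
0.5 [ 45 -33]
0.58 [ 53 -36]
0.66 [ 62 -39]
0.72 [ 68 -40]
0.78 [ 75 -41]
0.84 [ 81 -42]
0.9 [ 88 -42]
0.96 [ 95 -41]
1.02 [101 -41]
1.08 [108 -40]
1.14 [114 -38]
1.2 [120 -37]
1.25 [126 -35]
```

Call:
servo_tool(translation=[[4, -4, 0], [9, -9, 0], [15, -15, 0], [22, -20, 0], [29, -25, 0], [37, -30, 0], [45, -33, 0], [53, -36, 0], [53, -36, 0]], rot=[[0, 0, 0.04], [0, 0, 0.1], [0, 0, 0.18], [0, 0, 0.26], [0, 0, 0.34], [0, 0, 0.42], [0, 0, 0.5], [0, 0, 0.58], [0, 0, 0.58]], hand=[5, 5, 5, 5, 5, 5, 5, 5, 5])

```text
time: 13.55
position: [0.4858, -0.2327, 0.0915]
eef_rot: [3.1, -0.506, -0.002]
contact_force: [-7.0, -4.9, 10.5]
finger_gap: 0.165
```

Run:
```python
from plant import arm
from h import *
d=arm.camera("side");s=arm.get_state()
print(s["time"],s["position"],s["contact_force"],s["finger_gap"],s["eef_rot"])
v=s["position"][:2]-[.52,-.1265];print(np.hypot(*v),np.arctan2(v[1],v[0])+2.465)
crop(d["color"],300,150,90,80,8,"pics/p4.png")
```

```text
13.6 [ 0.48537576 -0.23255817  0.09153524] [-7.82025115 -5.35614585  8.95851401] 0.1638473927444403 [ 3.09896364e+00 -5.09116630e-01 -1.80093350e-03]
0.11156690510977262 0.5786476617424383
```

View pics/p4.png

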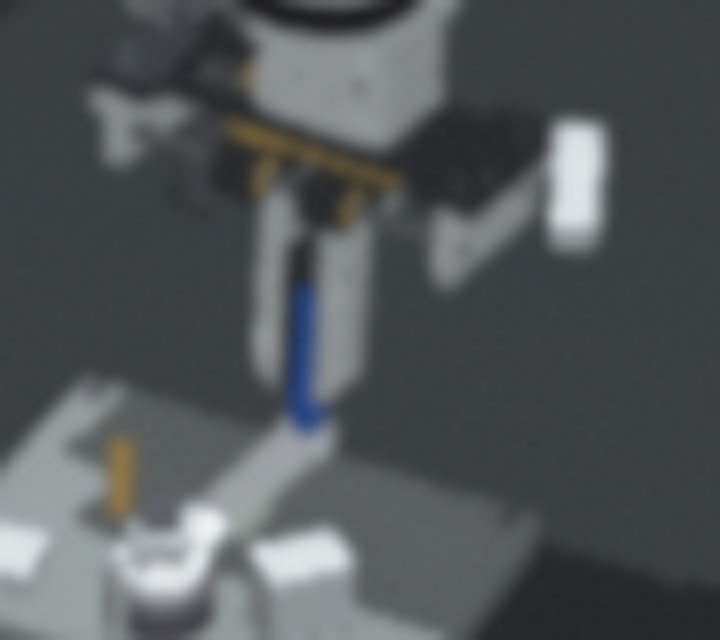

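Call:
servo_tool(translation=[[9, -4, 0], [15, -6, 0], [22, -7, 0], [28, -8, 0], [35, -8, 0], [42, -7, 0], [48, -7, 0], [55, -6, 0], [58, -5, 0], [58, -5, 0]], rot=[[0, 0, 0.08], [0, 0, 0.14], [0, 0, 0.2], [0, 0, 0.26], [0, 0, 0.32], [0, 0, 0.38], [0, 0, 0.44], [0, 0, 0.5], [0, 0, 0.53], [0, 0, 0.53]], hand=[5, 5, 5, 5, 5, 5, 5, 5, 5, 5])

```text
time: 14.6
position: [0.5434, -0.2359, 0.0915]
eef_rot: [-3.124, -0.323, 0.003]
contact_force: [-8.6, 1.9, 11.0]
finger_gap: 0.164
```

```bash
cat > st.py <<'E'
from plant import arm
from h import *
import sys
d=arm.camera("side");t=arm.camera("top");s=arm.get_state()
f=s["contact_force"]
v=s["position"][:2]-[.52,-.1265];th=np.arctan2(v[1],v[0])
print(s["time"],s["position"],f,"rad",f[:2]@[np.cos(th),np.sin(th)],"tan",f[:2]@[-np.sin(th),np.cos(th)],s["finger_gap"],s["eef_rot"])
print(np.hypot(*v),th+2.465, s["joints"].round(2))
crop(d["color"],290,150,90,80,8,sys.argv[1])
cv2.imwrite("pics/top_"+sys.argv[1][5:],t["color"][:,:,::-1])
E
python3 st.py pics/p5.png
```

```text
14.7 [ 0.54308158 -0.23596012  0.0914686 ] [-7.76115396  2.2021826  10.30440688] rad -3.756156615921995 tan -7.139776356552718 0.16599448570429423 [-3.12459168 -0.32118968  0.00321479]
0.1118672268816069 1.1020265275467327 [ 0.63  0.48 -0.42  1.89  0.26  0.83  0.28]
```

View pics/p5.png

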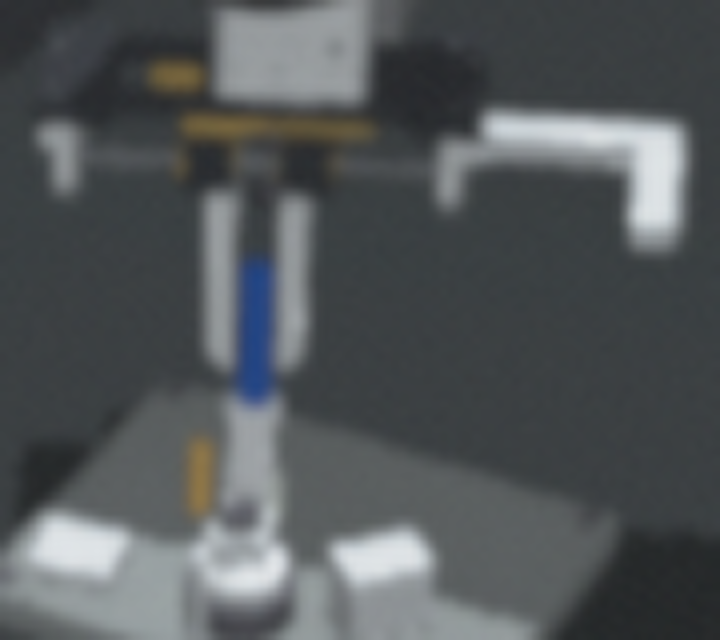

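Call:
servo_tool(translation=[[3, 1, 0], [6, 2, 0], [9, 3, 0], [9, 3, 0]], rot=[[0, 0, 0.03], [0, 0, 0.05], [0, 0, 0.08], [0, 0, 0.08]], hand=[5, 5, 5, 5])

```text
time: 15.1
position: [0.552, -0.2336, 0.0915]
eef_rot: [3.11, 0.447, -0.004]
contact_force: [-7.6, -1.1, 10.0]
finger_gap: 0.166
```

Call:
servo_tool(translation=[[1, 0, 0], [2, 1, 0], [2, 1, 0]], rot=[[0, 0, 0.01], [0, 0, 0.02], [0, 0, 0.02]], hand=[5, 5, 5])

```text
time: 15.4
position: [0.5523, -0.2335, 0.0914]
eef_rot: [3.105, 0.475, -0.008]
contact_force: [-17.3, -3.3, 15.5]
finger_gap: 0.163
```

Call:
servo_tool(translation=[[1, 0, 0], [2, 1, 0], [2, 1, 0]], rot=[[0, 0, 0], [0, 0, 0], [0, 0, 0]], hand=[5, 5, 5])

```text
time: 15.7
position: [0.5525, -0.2335, 0.0913]
eef_rot: [3.105, 0.473, -0.013]
contact_force: [-28.1, -6.7, 24.2]
finger_gap: 0.167
```

Call:
servo_tool(translation=[[-1, 0, 1], [-1, 0, 1], [-1, 0, 1], [-1, 0, 1], [-1, 0, 1]], rot=[[0, 0, 0], [0, 0, 0], [0, 0, 0], [0, 0, 0], [0, 0, 0]], hand=[5, 5, 5, 5, 5])

```text
time: 16.2
position: [0.5523, -0.2334, 0.0916]
eef_rot: [3.105, 0.473, -0.011]
contact_force: [-17.9, -8.0, 6.3]
finger_gap: 0.166
```

```bash
python3 st.py pics/p6.png
```

```text
16.3 [ 0.55226939 -0.23337003  0.0915655 ] [-17.4919772   -8.32195839   6.10566282] rad 2.910473337913859 tan -19.15080684444194 0.16359238680978647 [ 3.1052391   0.47305567 -0.01061676]
0.1116356433927737 1.1874483377970115 [ 0.63  0.5  -0.44  1.87  0.28  0.85  0.36]
```

View pics/p6.png

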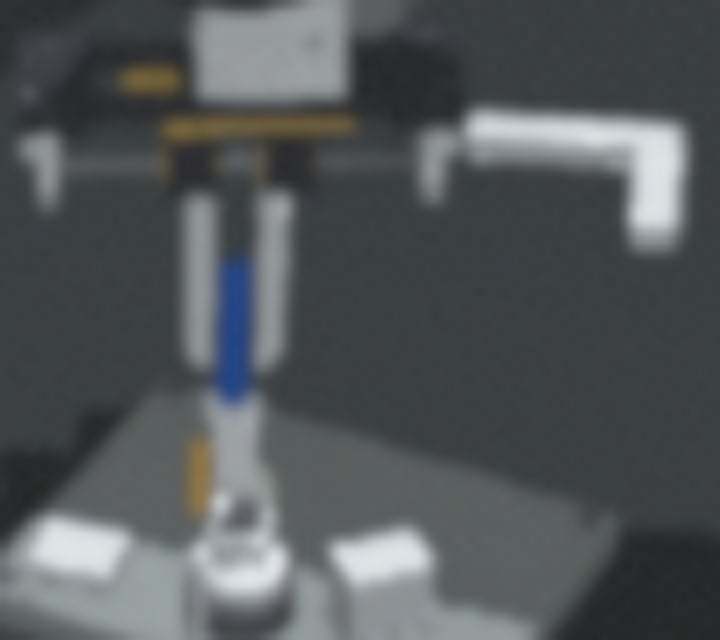

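View pics/top_p6.png

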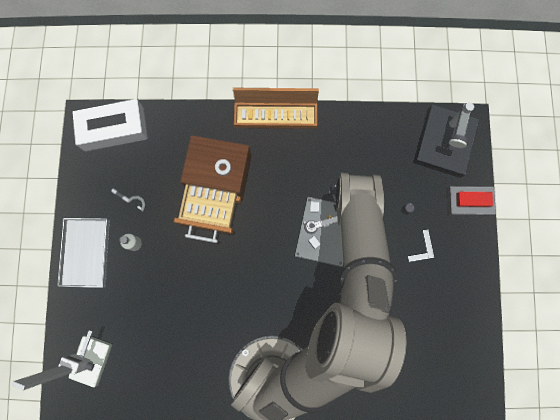

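Run:
```python
from plant import arm
from h import *
import pickle
T=pickle.load(open("D.pkl","rb"))["top"]
print(proj(T,[[.467,.2405,.106]]))
s=arm.get_state();print(s["time"],s["position"],s["contact_force"],s["finger_gap"])
print(arm.hand_in())
```

```text
[[200.96440184 238.37200007]]
16.3 [ 0.55226939 -0.23337003  0.0915655 ] [-17.4919772   -8.32195839   6.10566282] 0.16359238680978647
the job is handed in; nothing more can be done
None
```

I pulled the top drawer out to its stop and let go of it. Then I gripped the blue post, swung the clamp arm counter-clockwise against the stop pin, and handed the job in at 16.3 s while still holding it.

- **Drawer:** The handle stopped moving after about 115 mm of travel, and the pull force rose to 23 N. In the last top picture the bar is at about (202, 238) px, within about a pixel of where the stop position should show. The lower drawer looks shut.
- **Clamp:** The post stopped moving while the force at the fingers rose from about 8 N to 29 N. I then eased off to a steady 19 N, against a spring of about 7.5 N. The side picture shows the arm touching the brass pin.
- **Angle check:** My estimate of the clamp angle is 1.19 rad against the nominal 1.2. The gap is within the camera calibration error.
- **Grip:** The gripper opening reads about 15.5 mm on the 16 mm post.
- **Loose items:** The loose instruments look undisturbed in the last pictures. I judged this by eye and did not measure it.

No check failed. Early network detections disagreed by up to tens of mm and sometimes named the wrong object. I used my own pixel measurements for the handle, post and pivot instead.

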